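# Index the jar carousel and load the small jar

### The arm

A 6-joint arm with a two-finger parallel gripper is mounted at the origin on a cart in front of the work surface, level with it; the furniture and walls round the work are solid. World frame = base frame: x ahead of the robot, y to its left, z up, the work surface at z = 0. Lengths are in m, angles in degrees, forces in N, time in s.
With the tool pointing down it reaches from about 0.4 to 0.825 m from the base axis. Payload 7 kg.
Tool frame: the origin (TCP) lies midway between the tips of the shut fingers; the grasp point (between the pads) lies 19 mm behind it; z points along the fingers, y is the line along which they close (so a half turn about z gives the same grasp; the last joint's range is limited). The gripper opens to 88 mm and grips with 3 to 60 N. Pads are 19 mm wide; open, the fingers measure 130 mm over their backs; the gripper's body (78 mm by 193 mm) begins 47 mm behind the grasp point.
Start: joints at [-54.024, 20.546, 0.682, 0, -70.136, -16.507], TCP at [0.225, -0.636, 0.227] pointing down, gripper open.
Joint ranges: [-176.03, 176.03], [-82.01, 121.73], [-58.28, 71.71], [-173.87, 95.51], [-174.79, -0.11], [-173.66, 173.66]. Speed limits (degrees/s): [136.94, 136.94, 172.46, 180, 180, 180].

### API

Orientations are given as [roll, pitch, yaw] about the fixed x, y, z axes, in that order (R = Rz(yaw) Ry(pitch) Rx(roll)).
In Python, from plant import ctrl gives the robot as it stands.
- The arm moves only by the tool arm_command, never from a script. Its argument "steps" is a list of rows, each an object with "translation": the shift along the tool's x, y, z in mm, a list of three; "rotation": the turn, a rotation vector about the tool's x, y, z in units of 5 degrees (1.0 is 5 degrees), a list of three; "claw": the finger opening in mm, from 0 to 87.6. In form: [{"translation": [x, y, z], "rotation": [rx, ry, rz], "claw": claw}, ...]. A call has 1 to 5 rows; each row is the pose to reach, as a shift and turn from the pose commanded when the call began, along the tool's axes at that moment; what a row does not reach only later rows make up. A row lasts 1/10 s, in which the tool goes at most 50 mm and 8.59 degrees, less where a joint would pass 70% of its speed; a pose out of reach is approached as far as the arm can. A call with a gripper value outside its range is refused whole. The fingers move at their own pace and stop on an object; the grip force is fixed at half the most. Time passes only in rows, so rows that repeat a pose let the fingers close. It gives the time, the measured TCP pose, the force, the opening and the grip force at its end, in the units of the state.
- ctrl.get_obs(): the state, without advancing time (a new reading comes with each control period).
- ctrl.snapshot(name): name is "side" or "top" or "wrist"; returns (picture, depth): 384x512x3 uint8, red, green, blue; 384x512 float32, m along the optical axis (not along the pixel's ray), 0 where there is no reading.
- ctrl.calibration(name): a dict with "vertical_fov" (degrees; the focal length in pixels is half the picture's height over the tangent of half this angle, whatever the lens; pixels are square), "cx", "cy" (the principal point, pixels), "rvec" (rotation vector, rad) and "tvec" (3), from world to camera coordinates, as OpenCV has them; the wrist camera has in their place "hand_eye" (4x4, takes a point from camera to tool coordinates, whose origin is the TCP and whose axes are the flange's). Camera axes: x right, y down, z forward; pixel columns grow to the right and rows downward; lengths in m; the calibration is good to about 2 mm. A picture is of the moment at which its call begins: read the wrist's pose just before it. calibration takes no time and is no camera call.
- ctrl.close_job(): hands the job in; it is judged then, once.
The state is a dict: "clock": time; "joint_pos": joint angles; "qvel": joint speeds; "tau": joint torques, N m; "tool_pos": TCP position; "orientation": TCP orientation; "force": force on the tool from outside, world axes, zero at the start; "moment": the same for the moment, N m; "opening": finger opening in m; "gripper_force": force on a finger pad.
Only numpy, scipy, OpenCV 4.12 (cv2) and the standard library are available. Lean on these libraries where they do the work, as an engineer would, in place of code of your own. Each camera call takes 0.05 s, during which the arm holds its last target. There are 200 camera calls.

### The job

Push the jar carousel round, gently, at its rim or rim posts and not by the bottles on it, until its empty pocket faces front, towards the robot's side of the desk, and the spring pin on the carousel's foot drops into the rim notch and stops it dead; ease off as soon as you feel it stop, so that the pin is not forced. Then take the small round jar that stands loose at the left of the desk and set it upright in the empty pocket, right down on the plate, with the carousel still locked. Do not press the jar down hard, and leave everything else on the desk where it is.

Things in the scene. Friction and masses are not known exactly. Their poses are not given: they have to be found in the camera images.
- carousel: Turning plate of the jar carousel at the right: white disc, 200 mm diameter, top at z = 0.035, four stations 60 mm from the axis, four rim posts between them. Origin on its vertical axis at desk level; own +x points to the empty pocket. Turns either way without end against light friction (2 to 6 N at a post). Rim and pocket ring are rigid; the pin stops it dead when the pocket faces front.
- pocket (a point): The empty pocket: open grey ring, inner diameter 44 mm, outer 51 mm, rising 12 mm from the plate. This point is its centre on the plate's top (z = 0.035), 60 mm from the axis. At the start it stands 20 to 110 degrees counterclockwise (from above) of front (world -x as seen from the axis), so the short way is clockwise.
- post_a (a point): Black rubber-sleeved post on the rim of the turning plate, slightly springy, 10 mm diameter, standing 30 mm above the plate, 86 mm from the carousel axis; this point is the centre of its top (z = 0.065). Meet it at under 0.1 m/s. It follows the empty pocket by 45 degrees clockwise seen from above (own -45 degrees).
- post_b (a point): Black rubber-sleeved post on the rim of the turning plate, slightly springy, 10 mm diameter, standing 30 mm above the plate, 86 mm from the carousel axis; this point is the centre of its top (z = 0.065). Meet it at under 0.1 m/s. 45 degrees counterclockwise of the pocket (own +45 degrees).
- index_pin (a joint): Travel of the steel spring pin, m: under 0.0015 riding on the rim, about 0.007 dropped into the rim's only notch, plate locked. It drops with the pocket within 15 degrees of world -x; the exact angle is not measured and must be felt: the push force jumps. Crossing it fast (over 0.1 m/s) may skip it. Do not unlock it. Housing on the foot's right (-y), below z = 0.04.
- small_jar: Small round jar with a lilac lid, 39 mm diameter, 49 mm high, about 50 g, loose at the left, one of three things beyond the mat (desk at z = -0.003 there). Origin at the centre of its underside, z up. Straight walls: grip it across the lid and upper body. The articulator to its right (about x 0.5 to 0.68, y 0.08 to 0.28) stands 0.3 m high: carry the jar round in front of it.
- wax_jar: Fixed on the carousel at own +90 degrees, 60 mm from the axis: wax jar 45 mm diameter, 42 mm high. Origin at the centre of its underside.
- glass_flask: Fixed on the carousel opposite the empty pocket: square bottle with black cap, 29 mm square, 62 mm high. Origin at the centre of its underside.
- white_dropper: Fixed on the carousel at own -90 degrees: slim dropper bottle, 24 mm diameter, 68 mm high. Origin at the centre of its underside.
- white_nozzle: Bystander at the left: slim light nozzle on a black foot, 24 x 27 mm, 76 mm high; origin at the centre of its underside.
- burner: Bystander at the left: round glass spirit burner, 47 mm diameter, 59 mm high; origin at the centre of its underside.
- jaw_model: Bystander: plaster upper jaw, 55 x 63 x 21 mm, at the far left; origin under its centre.
- roll_of_tape: Bystander: roll of tape lying flat, 84 mm diameter, 19 mm high; origin under its centre.
- castings_card: Bystander: small card with castings, 30 x 36 x 9 mm, near the front edge; origin under its centre.
- pins: Bystander: strip with pins, 27 x 72 x 28 mm, near the front edge; origin under its centre.
Things that resemble listed ones, but are neither listed nor needed, are in the scene too. What is shaped like the small_jar but yellow is not meant.

How it is judged (in metres and radians):
On the way, in this order (a step that is already met when the one before it is completed fails the run):
1. the empty pocket faces front and the spring pin has dropped into the notch (value of joint index_pin above 0.004 m), for 0.2 s.
2. the jar stands in the empty pocket while the carousel is locked (value of joint index_pin above 0.004 m and horizontal distance between small_jar and pocket below 0.005 m and z of small_jar in the frame of pocket between -0.003 and 0.003 m and angle between small_jar's own z axis and vertical below 0.1 rad), for 0.2 s.
At the end, for the whole second after the job is handed in: The spring pin is in the notch (travel over 4 mm), and the small jar stands at rest in the empty pocket: within 5 mm of its centre, its underside within 3 mm of the plate's top, upright within 0.1 rad (all of step 2 and linear speed of small_jar below 0.02 m/s); the robot touches nothing.
It fails at once if the carousel is pushed with more than 20 N (contact force between the arm and carousel above 20 N).
It fails at once if the carousel is pushed with more than 20 N by the fingers (contact force between the fingers and carousel above 20 N).
It fails at once if a bottle on the carousel is pushed with more than 3 N (contact force between any of the fingers, the arm and wax_jar above 3 N or contact force between any of the fingers, the arm and glass_flask above 3 N or contact force between any of the fingers, the arm and white_dropper above 3 N).
It fails at once if the jar is pressed or dropped on the carousel with more than 40 N (contact force between small_jar and carousel above 40 N).
It fails at once if another thing on the desk is moved by more than 30 mm (distance of any of white_nozzle, burner, jaw_model, roll_of_tape, castings_card, pins from where it was at the start of the episode above 0.03 m).
It also fails if it takes over 67 s, if anything falls off the work surface, if the arm or the gripper's body presses on something with over 40 N, if the wrist force passes 120 N, or if a joint passes its speed limit or range.

## Working session

There is one attempt and no reset: what is moved stays moved. The work goes in short steps, Python scripts to look and compute and a tool call to move; the robot and the scene stay as the last step left them, time stands still between calls to the robot, and variables do not carry over. Pictures are saved under pics/ and viewed, at most 12 in all, crops included, and the job is handed in when it is done.

Besides the shell and the picture viewer there is one more tool, called after ">>>" by a JSON object that holds its "op" and its "data". arm_command: Moves the arm, as the interface text tells. Its arguments: {"type":"object","properties":{"steps":{"type":"array"}},"required":["steps"]}

```bash
mkdir -p pics; ls; cat > h.py <<'E'
import numpy as np, cv2
from plant import ctrl
from scipy.spatial.transform import Rotation as R
def cam(n,obs=None):
    c=ctrl.calibration(n); f=192/np.tan(np.radians(c["vertical_fov"])/2)
    K=np.array([[f,0,c["cx"]],[0,f,c["cy"]],[0,0,1]])
    if "rvec" in c:
        Rm=cv2.Rodrigues(np.array(c["rvec"],float))[0]; return K,Rm.T,-Rm.T@np.array(c["tvec"],float).ravel()
    H=np.array(c["hand_eye"]); T=np.eye(4); T[:3,:3]=R.from_euler("xyz",obs["orientation"],degrees=True).as_matrix(); T[:3,3]=obs["tool_pos"]
    M=T@H; return K,M[:3,:3],M[:3,3]
def ray(c,u,v,z):
    K,A,o=c; d=A@np.linalg.inv(K)@np.array([u,v,1.]); return o+d*(z-o[2])/d[2]
def proj(c,p):
    K,A,o=c; q=K@(A.T@(np.array(p)-o)); return q[:2]/q[2]
def shot(n,fn=None):
    obs=ctrl.get_obs(); p,d=ctrl.snapshot(n); c=cam(n,obs)
    if fn: cv2.imwrite("pics/"+fn,cv2.cvtColor(p,cv2.COLOR_RGB2BGR))
    np.savez("last_"+n+".npz",p=p,d=d,K=c[0],A=c[1],o=c[2]); return p,d,c
def load(n):
    z=np.load("last_"+n+".npz"); return z["p"],z["d"],(z["K"],z["A"],z["o"])
E
python3 - <<'E'
from h import *
print(ctrl.get_obs())
for n in ("top","side"):
    p,d,c=shot(n,n+"1.png"); print(n,c[2],c[1][:,2])
a=cv2.imread("pics/top1.png");b=cv2.imread("pics/side1.png")
cv2.imwrite("pics/a.png",cv2.resize(a,(800,600)))
E
```

```text
pics
{'clock': 0.0, 'joint_pos': array([-5.40239292e+01,  2.05915268e+01,  6.32744989e-01, -2.03129388e-02,
       -7.01363628e+01, -1.65056641e+01]), 'qvel': array([-0.06200121, -0.05507434, -0.01288264,  0.00205557, -0.03449643,
       -0.05681373]), 'tau': array([-2.56829720e-03, -5.82714701e+01,  2.93046731e+01,  6.99692845e+00,
        6.77647971e-03, -1.25423503e-04]), 'tool_pos': array([ 0.22478129, -0.63593955,  0.22561324]), 'orientation': array([ 1.79903351e+02, -8.72573583e-03, -1.60536504e+02]), 'force': array([ 0.08920693,  0.46941314, -0.19574517]), 'moment': array([ 0.01288664, -0.00227103, -0.01207003]), 'gripper_force': 0.0, 'opening': 0.08734644608861589}
top [ 4.72599591e-01 -8.60890576e-04  1.26573660e+00] [ 0.08294817  0.01904373 -0.99637189]
side [-0.3765917   0.44608151  0.89476713] [ 0.72303978 -0.33352559 -0.60495797]
```

View pics/a.png

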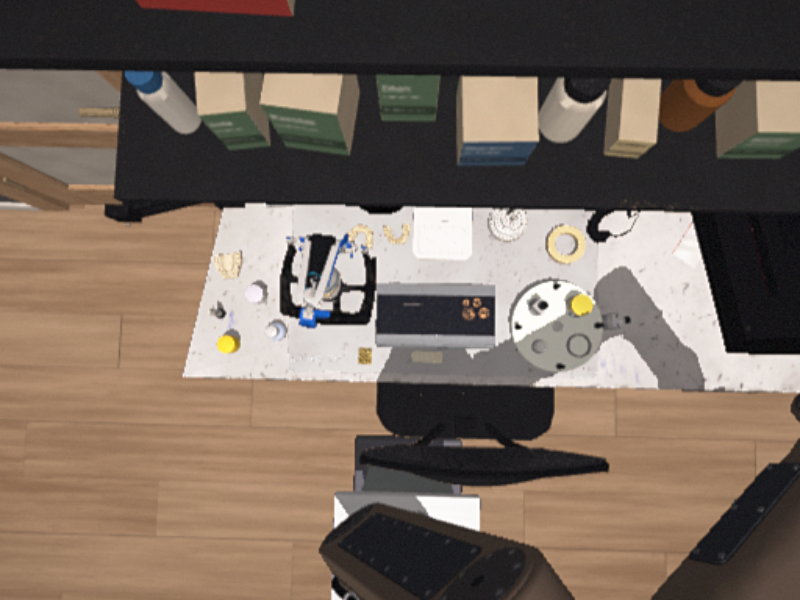

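View pics/side1.png

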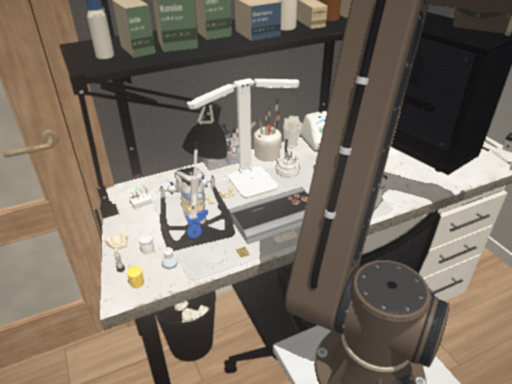

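The top view shows the carousel at (557,325), with the ring pocket at about (579,345) to the right and front. The lilac jar is at (255,293), the burner at (277,330), the nozzle at (217,310) and the yellow decoy at (228,343). The side view shows the same left group, while the arm hides the carousel.

```bash
python3 - <<'E'
from h import *
p,d,c=load("top")
a=p[170:250,310:410]; b=p[155:235,130:230]
im=np.hstack([cv2.resize(a,(400,320),interpolation=cv2.INTER_CUBIC),cv2.resize(b,(400,320),interpolation=cv2.INTER_CUBIC)])
cv2.imwrite("pics/b.png",im[:,:,::-1])
for u,v,z in [(557,325,.035),(579,345,.047),(255,293,.046),(277,330,.05),(217,310,.07),(228,343,.046)]:
    print(ray(c,u/1.5625,v/1.5625,z).round(3), d[int(v/1.5625),int(u/1.5625)])
E
```

```text
[ 0.528 -0.316  0.035] 1.2174535
[ 0.486 -0.36   0.047] 1.2249488
[0.581 0.339 0.046] 1.2289063
[0.502 0.287 0.05 ] 1.2237579
[0.541 0.412 0.07 ] 1.2306904
[0.472 0.393 0.046] 1.2248068
```

View pics/b.png

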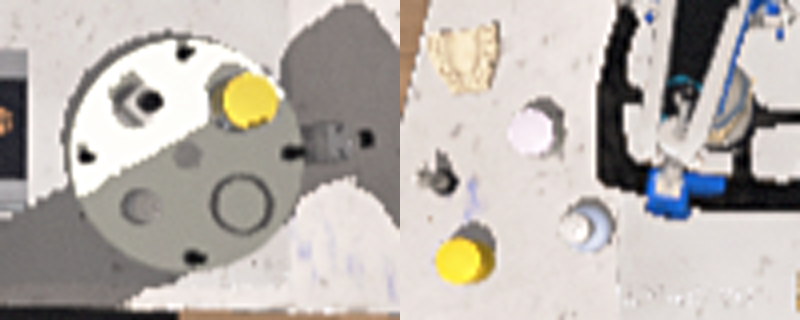

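The left crop shows post tops at (185,48), (85,153), (195,258) and (290,152), the ring at (241,203), and the pin housing to the right at (325,145). Since post_a is at the front and the pocket is about 45° counterclockwise of front, the plate needs about 45° clockwise. In the right crop the lilac jar is at (537,130), well clear of its neighbours.

```bash
python3 - <<'E'
from h import *
p,d,c=load("top")
P=np.array([ray(c,310+x/4,170+y/4,.06)[:2] for x,y in [(187,48),(87,153),(197,258),(292,152)]]);print(P.round(4))
C=P.mean(0); print("C",C,np.hypot(*(P-C).T), np.degrees(np.arctan2(*(P-C).T[::-1])))
r=ray(c,310+241/4,170+203/4,.047)[:2]; print("ring",r,np.hypot(*(r-C)),np.degrees(np.arctan2(r[1]-C[1],r[0]-C[0])))
for u,v in [(465,390),(465,410),(490,440),(430,450),(400,480)]:
    u=u/1.5625;v=v/1.5625;z=d[int(v),int(u)];q=c[1]@(np.linalg.inv(c[0])@[u,v,1]*z)+c[2];print("chair",q.round(3))
hsv=cv2.cvtColor(p,cv2.COLOR_RGB2HSV); print("jar px",p[187,264],ray(c,130+535/4,155+131/4,.046))
E
```

```text
[[ 0.6138 -0.3106]
 [ 0.5244 -0.2284]
 [ 0.4403 -0.3192]
 [ 0.5294 -0.3972]]
C [ 0.52697807 -0.31386027] [0.0868974  0.08548432 0.08683675 0.08334914] [   2.13710192   91.73417145 -176.45346228  -88.33590412]
ring [ 0.486462   -0.35905955] 0.06070030969624447 -131.87265262728613
chair [ 0.363 -0.148 -0.258]
chair [ 0.31  -0.15  -0.262]
chair [ 0.157 -0.286 -0.752]
chair [ 0.228 -0.054 -0.122]
chair [ 0.112  0.019 -0.31 ]
jar px [162 157 161] [ 0.58855652 -0.00163739  0.046     ]
```

>>> {"op": "arm_command", "data": {"steps": [{"translation": [-40, 30, 4], "rotation": [0, 0, -1.5], "claw": 0}, {"translation": [-80, 60, 8], "rotation": [0, 0, -3], "claw": 0}, {"translation": [-120, 90, 12], "rotation": [0, 0, -4.5], "claw": 0}, {"translation": [-160, 120, 16], "rotation": [0, 0, -6], "claw": 0}, {"translation": [-200, 150, 20], "rotation": [0, 0, -7.5], "claw": 0}]}}

```text
clock: 0.6
tool_pos: [0.3636, -0.4271, 0.2062]
orientation: [180.0, 0.0, -122.7]
force: [0.4, -0.2, 0.0]
opening: 0.0535
gripper_force: 0.0
```

```bash
cat >> h.py <<'E'
def go(x,y,z,yaw):
    o=ctrl.get_obs(); Rm=R.from_euler("xyz",o["orientation"],degrees=True)
    t=Rm.inv().apply(np.array([x,y,z])-o["tool_pos"])*1000
    r=(Rm.inv()*R.from_euler("xyz",[180,0,yaw],degrees=True)).as_rotvec(degrees=True)/5
    print("at",o["clock"],np.round(o["tool_pos"],4),np.round(o["orientation"],1),"F",np.round(o["force"],1),"| trans",t.round(1),"rot",r.round(2))
E
python3 -c "
from h import *
go(.417,-.3505,.2,-112)"
```

```text
at 0.6 [ 0.3636 -0.4271  0.2062] [ 180.     0.  -122.7] F [ 0.4 -0.2  0. ] | trans [-93.3  -3.4   6.3] rot [ 0.    0.   -2.15]
```

>>> {"op": "arm_command", "data": {"steps": [{"translation": [-45, -2, 3], "rotation": [0, 0, -1.1], "claw": 0}, {"translation": [-93, -3, 6], "rotation": [0, 0, -2.1], "claw": 0}, {"translation": [-93, -3, 6], "rotation": [0, 0, -2.1], "claw": 0}, {"translation": [-93, -3, 6], "rotation": [0, 0, -2.1], "claw": 0}]}}

```text
clock: 1.0
tool_pos: [0.4169, -0.3515, 0.2005]
orientation: [180.0, 0.0, -112.4]
force: [-0.1, -0.9, -0.2]
opening: 0.0213
gripper_force: 0.0
```

```bash
python3 -c "
from h import *
p,d,c=shot('wrist','w1.png')
C=(.527,-.314)
for a in (183,93,-87,3): print(a,proj(c,[C[0]+.086*np.cos(np.radians(a)),C[1]+.086*np.sin(np.radians(a)),.065]).round(0))
print('ring',proj(c,[.4865,-.359,.047]).round(0),'ctr',proj(c,[*C,.035]).round(0))
go(.417,-.3505,.05,-112)"
```

```text
183 [248. 220.]
93 [209. 325.]
-87 [121. 177.]
3 [ 92. 290.]
ring [190. 194.] ctr [176. 243.]
at 1.05 [ 0.4163 -0.3523  0.2005] [ 180.    -0.  -112.5] F [-0.3 -0.3  0.5] | trans [ -2.    0.  150.5] rot [ 0.01 -0.   -0.1 ]
```

View pics/w1.png

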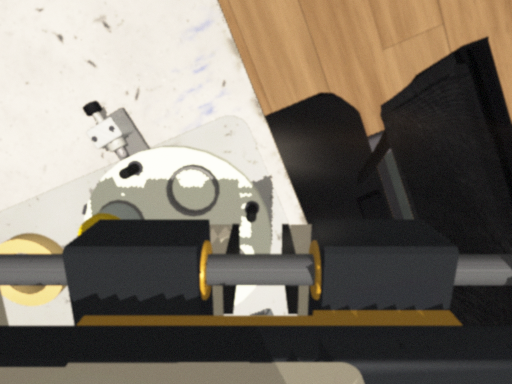

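The wrist view has the ring at (193,188), post_a at (252,210) and post_b at (133,168), within about 8 px of prediction. That is good enough for the push, so I go down.

>>> {"op": "arm_command", "data": {"steps": [{"translation": [0, 0, 40], "rotation": [0, 0, 0], "claw": 0}, {"translation": [0, 0, 80], "rotation": [0, 0, 0], "claw": 0}, {"translation": [0, 0, 120], "rotation": [0, 0, 0], "claw": 0}, {"translation": [0, 0, 145], "rotation": [0, 0, 0], "claw": 0}, {"translation": [0, 0, 149], "rotation": [0, 0, 0], "claw": 0}]}}

```text
clock: 1.55
tool_pos: [0.4131, -0.3529, 0.0484]
orientation: [179.6, 0.0, -112.7]
force: [0.3, 0.2, 0.5]
opening: 0.0005
gripper_force: 0.0
```

>>> {"op": "arm_command", "data": {"steps": [{"translation": [-4, 0, 0], "rotation": [0, 0, 0], "claw": 0}, {"translation": [-8, 0, 0], "rotation": [0, 0, 0], "claw": 0}, {"translation": [-12, 0, 0], "rotation": [0, 0, 0], "claw": 0}, {"translation": [-16, 0, 0], "rotation": [0, 0, 0], "claw": 0}, {"translation": [-19, 0, 0], "rotation": [0, 0, 0], "claw": 0}]}}

```text
clock: 2.05
tool_pos: [0.4243, -0.3348, 0.0526]
orientation: [-179.9, 0.0, -112.5]
force: [-0.4, -0.5, -0.3]
opening: 0.0003
gripper_force: 0.0
```

>>> {"op": "arm_command", "data": {"steps": [{"translation": [-2, 0, 0], "rotation": [0, 0, 0], "claw": 0}, {"translation": [-4, 0, 0], "rotation": [0, 0, 0], "claw": 0}, {"translation": [-6, 0, 0], "rotation": [0, 0, 0], "claw": 0}, {"translation": [-8, 0, 0], "rotation": [0, 0, 0], "claw": 0}, {"translation": [-10, 0, 0], "rotation": [0, 0, 0], "claw": 0}]}}

```text
clock: 2.55
tool_pos: [0.4255, -0.3262, 0.0515]
orientation: [179.8, -0.1, -112.5]
force: [-7.2, -5.0, 3.1]
opening: 0.0005
gripper_force: 3.7
```

>>> {"op": "arm_command", "data": {"steps": [{"translation": [-2, 0.9, 0], "rotation": [0, 0, 0], "claw": 0}, {"translation": [-4, 1.8, 0], "rotation": [0, 0, 0], "claw": 0}, {"translation": [-6, 2.6, 0], "rotation": [0, 0, 0], "claw": 0}]}}

```text
clock: 2.85
tool_pos: [0.4257, -0.3197, 0.0514]
orientation: [179.9, -0.1, -112.6]
force: [-4.7, -6.3, 2.8]
opening: 0.0006
gripper_force: 3.8
```

```bash
python3 -c "
from h import *
p,d,c=shot('top')
a=p[160:260,300:420]; cv2.imwrite('pics/t2.png',cv2.resize(a,(720,600),interpolation=cv2.INTER_CUBIC)[:,:,::-1])
go(.417,-.3505,.05,-112)"
```

```text
at 2.9 [ 0.4259 -0.3193  0.0514] [ 179.9   -0.  -112.6] F [-0.4  0.6 -0.1] | trans [32.2 -3.7  1.4] rot [ 0.02 -0.01 -0.11]
```

View pics/t2.png

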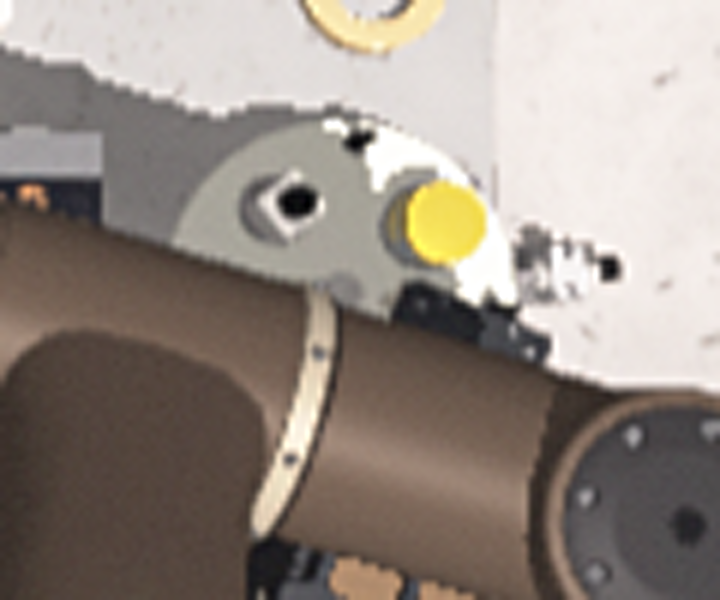

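The top view shows the opposite post moved from u=356 to u=359 (about 7 mm clockwise), so the plate is turning.

>>> {"op": "arm_command", "data": {"steps": [{"translation": [-2.5, 0.8, 0], "rotation": [0, 0, 0], "claw": 0}, {"translation": [-5, 1.5, 0], "rotation": [0, 0, 0], "claw": 0}, {"translation": [-7.5, 2.2, 0], "rotation": [0, 0, 0], "claw": 0}, {"translation": [-10, 2.8, 0], "rotation": [0, 0, 0], "claw": 0}, {"translation": [-12.5, 3.4, 0], "rotation": [0, 0, 0], "claw": 0}]}}

```text
clock: 3.4
tool_pos: [0.4281, -0.3066, 0.0514]
orientation: [179.9, -0.0, -112.5]
force: [-3.4, -4.3, 0.1]
opening: 0.0003
gripper_force: 2.8
```

>>> {"op": "arm_command", "data": {"steps": [{"translation": [-2.5, 0.4, 0], "rotation": [0, 0, 0], "claw": 0}, {"translation": [-5, 0.8, 0], "rotation": [0, 0, 0], "claw": 0}, {"translation": [-7.5, 1.1, 0], "rotation": [0, 0, 0], "claw": 0}, {"translation": [-10, 1.4, 0], "rotation": [0, 0, 0], "claw": 0}, {"translation": [-12.5, 1.6, 0], "rotation": [0, 0, 0], "claw": 0}]}}

```text
clock: 3.9
tool_pos: [0.4315, -0.2943, 0.0514]
orientation: [179.9, -0.0, -112.5]
force: [-2.9, -3.7, 0.0]
opening: 0.0006
gripper_force: 2.5
```

```bash
python3 -c "
from h import *
p,d,c=shot('top')
a=p[160:260,300:420]; m=(a.max(2)<60).astype(np.uint8)
n,l,s,ce=cv2.connectedComponentsWithStats(m)
for i in range(1,n):
    if s[i,4]>4 and ce[i][1]<60: print(ce[i]+[300,160],s[i,4])
hsv=cv2.cvtColor(a,cv2.COLOR_RGB2HSV); y=cv2.moments(((hsv[...,1]>170)&(hsv[...,2]>120)&(hsv[...,0]>20)&(hsv[...,0]<35)).astype(np.uint8)); u,v=y['m10']/y['m00']+300,y['m01']/y['m00']+160
w=ray(c,u,v,.075); print('wax',w,'plate angle',np.degrees(np.arctan2(w[1]+.314,w[0]-.527))-90)
go(.417,-.3505,.05,-112)"
```

```text
[366.71428571 185.        ] 7
[353.88235294 190.58823529] 17
[310.07476636 194.5046729 ] 107
[333.36363636 197.90909091] 11
[401.4 204.2] 5
[364.2406015  211.12030075] 133
[343. 213.] 5
wax [ 0.55319646 -0.37802829  0.075     ] plate angle -157.74862685473727
at 3.95 [ 0.4318 -0.294   0.0514] [ 179.9   -0.  -112.5] F [-1.  -0.1 -0.4] | trans [57.8 -8.   1.4] rot [ 0.01 -0.   -0.11]
```

>>> {"op": "arm_command", "data": {"steps": [{"translation": [-1.5, 0, 0], "rotation": [0, 0, 0], "claw": 0}, {"translation": [-3, 0, 0], "rotation": [0, 0, 0], "claw": 0}, {"translation": [-4.5, -0.1, 0], "rotation": [0, 0, 0], "claw": 0}, {"translation": [-6, -0.2, 0], "rotation": [0, 0, 0], "claw": 0}]}}

```text
clock: 4.35
tool_pos: [0.4342, -0.2886, 0.0514]
orientation: [179.9, -0.0, -112.5]
force: [-4.4, -2.9, 0.2]
opening: 0.0003
gripper_force: 2.3
```

>>> {"op": "arm_command", "data": {"steps": [{"translation": [-1, -0.1, 0], "rotation": [0, 0, 0], "claw": 0}, {"translation": [-2, -0.2, 0], "rotation": [0, 0, 0], "claw": 0}, {"translation": [-3, -0.3, 0], "rotation": [0, 0, 0], "claw": 0}]}}

```text
clock: 4.65
tool_pos: [0.4363, -0.286, 0.0516]
orientation: [-180.0, 0.0, -112.5]
force: [-2.3, -2.3, -0.9]
opening: 0.0006
gripper_force: 1.5
```

>>> {"op": "arm_command", "data": {"steps": [{"translation": [-1, -0.1, 0], "rotation": [0, 0, 0], "claw": 0}, {"translation": [-2, -0.2, 0], "rotation": [0, 0, 0], "claw": 0}, {"translation": [-3, -0.4, 0], "rotation": [0, 0, 0], "claw": 0}]}}

```text
clock: 4.95
tool_pos: [0.4378, -0.2834, 0.0516]
orientation: [-180.0, 0.0, -112.5]
force: [-2.9, -2.5, -0.1]
opening: 0.0002
gripper_force: 1.6
```

>>> {"op": "arm_command", "data": {"steps": [{"translation": [-1, -0.2, 0], "rotation": [0, 0, 0], "claw": 0}, {"translation": [-2, -0.4, 0], "rotation": [0, 0, 0], "claw": 0}, {"translation": [-3, -0.6, 0], "rotation": [0, 0, 0], "claw": 0}]}}

```text
clock: 5.25
tool_pos: [0.4394, -0.281, 0.0516]
orientation: [180.0, -0.0, -112.5]
force: [-3.5, -2.3, -0.6]
opening: 0.0007
gripper_force: 1.7
```

>>> {"op": "arm_command", "data": {"steps": [{"translation": [-1, -0.2, 0], "rotation": [0, 0, 0], "claw": 0}, {"translation": [-2, -0.4, 0], "rotation": [0, 0, 0], "claw": 0}, {"translation": [-3, -0.7, 0], "rotation": [0, 0, 0], "claw": 0}]}}

```text
clock: 5.55
tool_pos: [0.4416, -0.2785, 0.0517]
orientation: [-180.0, 0.0, -112.5]
force: [-1.8, -0.7, -0.0]
opening: 0.0005
gripper_force: 0.4
```

>>> {"op": "arm_command", "data": {"steps": [{"translation": [-1, -0.2, 0], "rotation": [0, 0, 0], "claw": 0}, {"translation": [-2, -0.5, 0], "rotation": [0, 0, 0], "claw": 0}, {"translation": [-3, -0.8, 0], "rotation": [0, 0, 0], "claw": 0}]}}

```text
clock: 5.85
tool_pos: [0.4439, -0.276, 0.0519]
orientation: [-179.9, 0.0, -112.5]
force: [-0.6, -0.5, -0.2]
opening: 0.0004
gripper_force: 0.7
```

>>> {"op": "arm_command", "data": {"steps": [{"translation": [-1, -0.3, 0], "rotation": [0, 0, 0], "claw": 0}, {"translation": [-2, -0.6, 0], "rotation": [0, 0, 0], "claw": 0}, {"translation": [-3, -0.9, 0], "rotation": [0, 0, 0], "claw": 0}]}}

```text
clock: 6.15
tool_pos: [0.4452, -0.2739, 0.0518]
orientation: [-180.0, -0.0, -112.5]
force: [-2.1, -6.7, 2.0]
opening: 0.0001
gripper_force: 3.0
```

```bash
cat > pa.py <<'E'
from h import *
p,d,c=shot('top')
a=p[160:260,300:420]
hsv=cv2.cvtColor(a,cv2.COLOR_RGB2HSV); y=cv2.moments(((hsv[...,1]>170)&(hsv[...,2]>120)&(hsv[...,0]>20)&(hsv[...,0]<35)).astype(np.uint8)); u,v=y['m10']/y['m00']+300,y['m01']/y['m00']+160
w=ray(c,u,v,.075); print('wax',w,y['m00'],'plate angle',np.degrees(np.arctan2(w[1]+.314,w[0]-.527))-90)
go(.417,-.3505,.05,-112)
E
python3 pa.py
```

```text
wax [ 0.53806421 -0.38696441  0.075     ] 11.0 plate angle -171.3774429659003
at 6.2 [ 0.4452 -0.2739  0.0518] [-180.    -0.  -112.5] F [-0.5 -3.8  1.8] | trans [81.6 -3.3  1.9] rot [-0.   -0.01 -0.1 ]
```

>>> {"op": "arm_command", "data": {"steps": [{"translation": [0, 0, 0], "rotation": [0, 0, 0], "claw": 0}, {"translation": [-0.5, -0.2, 0], "rotation": [0, 0, 0], "claw": 0}, {"translation": [-1, -0.4, 0], "rotation": [0, 0, 0], "claw": 0}]}}

```text
clock: 6.5
tool_pos: [0.4455, -0.2736, 0.0518]
orientation: [180.0, -0.1, -112.5]
force: [-3.6, -8.8, 2.1]
opening: 0.0003
gripper_force: 4.9
```

>>> {"op": "arm_command", "data": {"steps": [{"translation": [0, 0, 0], "rotation": [0, 0, 0], "claw": 0}, {"translation": [0, 0, 0], "rotation": [0, 0, 0], "claw": 0}]}}

```text
clock: 6.7
tool_pos: [0.4454, -0.2736, 0.0518]
orientation: [180.0, -0.1, -112.5]
force: [-2.6, -8.6, 2.9]
opening: 0.0004
gripper_force: 4.1
```

The force holds at 9 N with the tool still, so the plate is locked. I ease off, lift and look.

>>> {"op": "arm_command", "data": {"steps": [{"translation": [5, 1, 0], "rotation": [0, 0, 0], "claw": 0}, {"translation": [15, 3, 0], "rotation": [0, 0, 0], "claw": 0}, {"translation": [25, 3, -20], "rotation": [0, 0, 0], "claw": 0}, {"translation": [45, 0, -60], "rotation": [0, 0, 0], "claw": 0}, {"translation": [65, 0, -100], "rotation": [0, 0, 0], "claw": 0}]}}

```text
clock: 7.2
tool_pos: [0.4199, -0.3332, 0.1521]
orientation: [179.9, 0.0, -112.5]
force: [0.9, -0.6, -0.8]
opening: 0.0003
gripper_force: 0.0
```

>>> {"op": "arm_command", "data": {"steps": [{"translation": [15, 0, -40], "rotation": [0, 0, 0], "claw": 0}, {"translation": [25, 10, -60], "rotation": [0, 0, 0], "claw": 0}, {"translation": [25, 10, -60], "rotation": [0, 0, 0], "claw": 80}, {"translation": [25, 10, -60], "rotation": [0, 0, 0], "claw": 80}, {"translation": [25, 10, -60], "rotation": [0, 0, 0], "claw": 80}]}}

```text
clock: 7.7
tool_pos: [0.4015, -0.3517, 0.2104]
orientation: [179.9, 0.0, -112.5]
force: [0.4, 0.4, -0.0]
opening: 0.0192
gripper_force: 0.0
```

```bash
python3 -c "
from h import *
p,d,c=shot('wrist','w2.png')
shot('top')
C=(.527,-.314)
for a in (-170,-175,180): print(a,proj(c,[C[0]+.06*np.cos(np.radians(a)),C[1]+.06*np.sin(np.radians(a)),.047]).round(0))
go(.581,.339,.2,-112)"
```

```text
-170 [209. 220.]
-175 [212. 224.]
180 [214. 229.]
at 7.8 [ 0.4017 -0.3517  0.2103] [ 179.9    0.  -112.5] F [0.6 0.4 0.9] | trans [-706.7   98.8   10.7] rot [ 0.03  0.   -0.1 ]
```

View pics/w2.png

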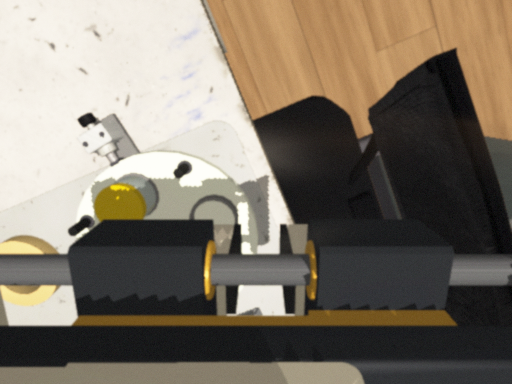

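The wrist view shows the ring at about (214,215), now in front, and post_b at (183,168). Next I check how high the articulator stands near the jar, and measure the jar and ring.

```bash
cat > hm.py <<'E'
from h import *
p,d,c=load("top")
v,u=np.mgrid[0:384,0:512]; q=np.stack([u,v,np.ones_like(u)],-1)@np.linalg.inv(c[0]).T*d[...,None]@c[1].T+c[2]
E
python3 - <<'E'
from hm import *
for x in np.arange(.44,.72,.03):
    row=[]
    for y in np.arange(.05,.44,.03):
        m=(abs(q[...,0]-x)<.015)&(abs(q[...,1]-y)<.015)&(d>0); row.append(int(1000*q[m][:,2].max()) if m.any() else -1)
    print(round(x,2),row)
m=(abs(q[...,0]-.58)<.05)&(abs(q[...,1]-.34)<.035)&(q[...,2]>.025)&(q[...,2]<.06)
s=cv2.moments(m.astype(np.uint8)); u0,v0=s['m10']/s['m00'],s['m01']/s['m00']
print(m.sum(),u0,v0,ray(c,u0,v0,.046),q[m][:,:].mean(0))
m&=q[...,2]>.040; 
s=cv2.moments(m.astype(np.uint8));u0,v0=s['m10']/s['m00'],s['m01']/s['m00'];print(m.sum(),u0,v0,ray(c,u0,v0,.046))
E
```

```text
0.44 [5, 10, 13, 3, 4, 5, 5, 4, 0, 3, 3, 36, 48, 1]
0.47 [31, 32, 9, 3, 3, 5, 6, 4, 20, 18, 2, 48, 51, 5]
0.5 [40, 40, 3, 4, 6, 77, 74, 5, 60, 57, 2, 46, 49, 3]
0.53 [39, 38, 28, 49, 119, 171, 113, 45, 23, 21, 1, 1, 64, 74]
0.56 [40, 38, 33, 23, 256, 228, 111, 44, 28, 49, 49, 1, 10, 55]
0.59 [40, 41, 40, 204, 306, 222, -1, 30, 35, 49, 49, 1, 1, 1]
0.62 [38, 55, 56, 198, 204, 208, 201, 45, 45, 1, 2, 10, 20, 16]
0.65 [3, 72, 113, 191, 191, 191, -1, 66, 60, 2, 2, 511, 511, 491]
0.68 [887, 886, 887, 886, 887, 886, 887, 886, 886, 868, 499, 497, 498, 13]
0.71 [886, 904, 903, 900, 899, 896, 887, 886, 887, 497, 497, 497, 498, 1]
117 162.77777777777777 187.52991452991452 [0.58115015 0.34093674 0.046     ] [0.58133879 0.34152447 0.04383932]
104 162.27884615384616 187.23076923076923 [0.58212883 0.34268565 0.046     ]
```

>>> {"op": "arm_command", "data": {"steps": [{"translation": [-48, 12, -2], "rotation": [0, 0, -1.5], "claw": 70}, {"translation": [-96, 24, -4], "rotation": [0, 0, -3], "claw": 70}, {"translation": [-144, 36, -6], "rotation": [0, 0, -4.5], "claw": 70}, {"translation": [-192, 48, -8], "rotation": [0, 0, -4.5], "claw": 70}, {"translation": [-240, 60, -10], "rotation": [0, 0, -4.5], "claw": 70}]}}

```text
clock: 8.3
tool_pos: [0.4383, -0.1054, 0.2211]
orientation: [179.9, -0.0, -90.0]
force: [2.7, 0.3, -0.6]
opening: 0.0662
gripper_force: 0.0
```

>>> {"op": "arm_command", "data": {"steps": [{"translation": [-48, -2, 0], "rotation": [0, 0, 0], "claw": 70}, {"translation": [-96, -4, 0], "rotation": [0, 0, 0], "claw": 70}, {"translation": [-144, -6, 0], "rotation": [0, 0, 0], "claw": 70}, {"translation": [-192, -8, 0], "rotation": [0, 0, 0], "claw": 70}, {"translation": [-240, -10, 0], "rotation": [0, 0, 0], "claw": 70}]}}

```text
clock: 8.8
tool_pos: [0.4481, 0.1348, 0.2211]
orientation: [180.0, -0.0, -90.0]
force: [2.1, -0.6, 0.2]
opening: 0.0701
gripper_force: 0.0
```

```bash
python3 - <<'E'
from h import *
p,d,c=shot("top"); a=p[170:250,310:410]
cv2.imwrite("pics/t3.png",cv2.resize(a,(800,600 ),interpolation=cv2.INTER_CUBIC)[:,:,::-1])
go(.45,.30,.22,-90)
E
```

```text
at 8.85 [0.4494 0.1401 0.2211] [-180.     0.   -89.9] F [2.1 6.1 1.8] | trans [-159.9   -1.     1.2] rot [-0.01  0.01  0.03]
```

View pics/t3.png

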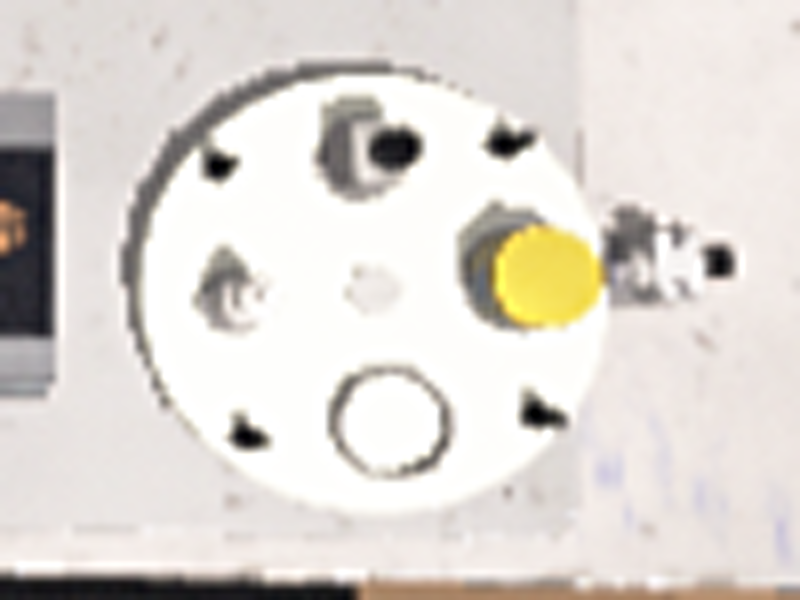

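The top view is clear. The ring is at (391,421) in the crop, facing front and a few degrees counterclockwise, with post_a at (250,433) and post_b at (540,412).

>>> {"op": "arm_command", "data": {"steps": [{"translation": [-45, 0, 0], "rotation": [0, 0, 0], "claw": 70}, {"translation": [-90, 0, 0], "rotation": [0, 0, 0], "claw": 70}, {"translation": [-135, 0, 0], "rotation": [0, 0, 0], "claw": 70}, {"translation": [-165, -30, 10], "rotation": [0, 0, 0], "claw": 70}, {"translation": [-185, -70, 30], "rotation": [0, 0, 0], "claw": 70}]}}

```text
clock: 9.35
tool_pos: [0.5191, 0.3212, 0.1923]
orientation: [-179.9, 0.1, -89.8]
force: [0.1, 1.0, 0.6]
opening: 0.07
gripper_force: 0.0
```

>>> {"op": "arm_command", "data": {"steps": [{"translation": [-14, -20, 20], "rotation": [0, 0, 0], "claw": 70}, {"translation": [-14, -20, 20], "rotation": [0, 0, 0], "claw": 70}, {"translation": [-14, -20, 20], "rotation": [0, 0, 0], "claw": 70}]}}

```text
clock: 9.65
tool_pos: [0.5384, 0.3312, 0.1694]
orientation: [179.8, -0.2, -90.0]
force: [0.3, -0.5, 0.6]
opening: 0.0702
gripper_force: 0.0
```

```bash
python3 - <<'E'
from h import *
p,d,c=load("top"); hits=[ray(c,310+391.5/8,170+421.5/7.5,z).round(4) for z in (.035,.041,.047)]; print(hits)
p,d,c=shot("wrist","w3.png"); print(proj(c,[.581,.341,.046]), d[np.clip(int(proj(c,[.581,.341,.046])[1]),0,383),np.clip(int(proj(c,[.581,.341,.046])[0]),0,511)])
go(.581,.341,.1,-90)
E
```

```text
[array([ 0.4674, -0.3247,  0.035 ]), array([ 0.4674, -0.3232,  0.041 ]), array([ 0.4674, -0.3216,  0.047 ])]
[210.04270325 192.54383287] 0.2925258
at 9.7 [0.5384 0.3312 0.1707] [ 1.799e+02 -1.000e-01 -9.000e+01] F [ 0.  -0.   0.5] | trans [ -9.9 -42.7  70.7] rot [ 0.01 -0.02 -0.  ]
```

View pics/w3.png

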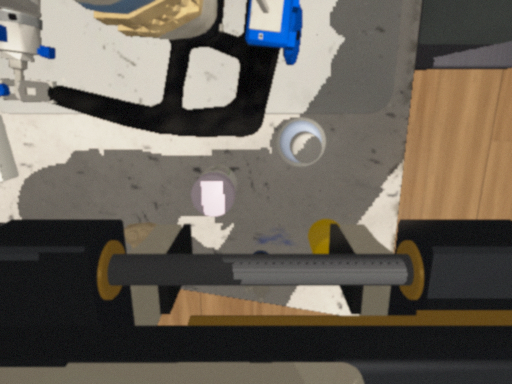

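The wrist view shows the lilac jar lid at (213,193), predicted (210,193), with the burner at (302,142) well clear. One depth-mask centroid, then the grasp.

```bash
cat > jar.py <<'E'
from h import *
def lid(c,d,z0,x,y,r=.035,tol=.004):
    v,u=np.mgrid[0:384,0:512]; q=np.stack([u,v,np.ones_like(u)],-1)@np.linalg.inv(c[0]).T*d[...,None]@c[1].T+c[2]
    m=(abs(q[...,2]-z0)<tol)&(np.hypot(q[...,0]-x,q[...,1]-y)<r)&(d>0)
    pts=np.argwhere(m)[:,::-1].astype(np.float32)
    (a,b),rad=cv2.minEnclosingCircle(pts); ce=pts.mean(0)
    print(m.sum(),"circle",ray(c,a,b,z0).round(4),rad,"centroid",ray(c,*ce,z0).round(4),"px",a,b,"z",np.median(q[m][:,2]))
E
python3 - <<'E'
from jar import *
p,d,c=load("wrist"); lid(c,d,.046,.58,.341)
E
```

```text
1463 circle [0.5787 0.3427 0.046 ] 21.93719482421875 centroid [0.5787 0.3428 0.046 ] px 212.80062866210938 194.4430389404297 z 0.04569016536896153
```

>>> {"op": "arm_command", "data": {"steps": [{"translation": [-6, -20, 20], "rotation": [0, 0, 0], "claw": 70}, {"translation": [-11.5, -40, 50], "rotation": [0, 0, 0], "claw": 70}, {"translation": [-11.5, -40, 90], "rotation": [0, 0, 0], "claw": 70}, {"translation": [-11.5, -40, 130], "rotation": [0, 0, 0], "claw": 70}, {"translation": [-11.5, -40, 150], "rotation": [0, 0, 0], "claw": 70}]}}

```text
clock: 10.2
tool_pos: [0.5772, 0.3416, 0.0194]
orientation: [179.9, -0.1, -90.1]
force: [-0.5, -0.4, 0.5]
opening: 0.0699
gripper_force: 0.0
```

```bash
python3 -c "
from jar import *
go(.5787,.3427,.014,-90)"
```

```text
at 10.2 [0.5772 0.3416 0.0194] [ 1.799e+02 -1.000e-01 -9.010e+01] F [-0.5 -0.4  0.5] | trans [-1.1 -1.6  5.4] rot [ 0.03 -0.02 -0.01]
```

>>> {"op": "arm_command", "data": {"steps": [{"translation": [-1, -1.5, 5], "rotation": [0, 0, 0], "claw": 70}, {"translation": [-1, -1.5, 5.5], "rotation": [0, 0, 0], "claw": 70}, {"translation": [-1, -1.5, 5.5], "rotation": [0, 0, 0], "claw": 30}, {"translation": [-1, -1.5, 5.5], "rotation": [0, 0, 0], "claw": 30}, {"translation": [-1, -1.5, 5.5], "rotation": [0, 0, 0], "claw": 30}]}}

```text
clock: 10.7
tool_pos: [0.5809, 0.3445, 0.0178]
orientation: [-179.9, 0.1, -90.0]
force: [-0.1, -1.5, 0.8]
opening: 0.0517
gripper_force: 0.0
```

>>> {"op": "arm_command", "data": {"steps": [{"translation": [0, 0, 0], "rotation": [0, 0, 0], "claw": 30}, {"translation": [0, 0, 0], "rotation": [0, 0, 0], "claw": 30}, {"translation": [0, 0, 0], "rotation": [0, 0, 0], "claw": 30}]}}

```text
clock: 11.0
tool_pos: [0.5806, 0.3441, 0.0168]
orientation: [-180.0, 0.0, -90.0]
force: [-1.9, 0.1, 4.8]
opening: 0.0379
gripper_force: 30.0
```

>>> {"op": "arm_command", "data": {"steps": [{"translation": [0, 0, -20], "rotation": [0, 0, 0], "claw": 30}, {"translation": [0, 0, -60], "rotation": [0, 0, 0], "claw": 30}, {"translation": [0, 0, -100], "rotation": [0, 0, 0], "claw": 30}, {"translation": [0, 20, -140], "rotation": [0, 0, 0], "claw": 30}, {"translation": [5, 55, -170], "rotation": [0, 0, 0], "claw": 30}]}}

```text
clock: 11.5
tool_pos: [0.5265, 0.3395, 0.188]
orientation: [-179.9, 0.0, -90.1]
force: [-0.1, 1.0, 0.1]
opening: 0.0379
gripper_force: 30.0
```

>>> {"op": "arm_command", "data": {"steps": [{"translation": [10, 35, -15], "rotation": [0, 0, 0], "claw": 30}, {"translation": [30, 75, -30], "rotation": [0, 0, 0], "claw": 30}, {"translation": [75, 80, -30], "rotation": [0, 0, 0], "claw": 30}, {"translation": [120, 80, -30], "rotation": [0, 0, 0], "claw": 30}, {"translation": [165, 80, -30], "rotation": [0, 0, 0], "claw": 30}]}}

```text
clock: 12.0
tool_pos: [0.4444, 0.1728, 0.2164]
orientation: [-180.0, 0.0, -89.9]
force: [1.3, -0.5, 0.2]
opening: 0.0381
gripper_force: 30.0
```

```bash
python3 -c "
from jar import *
go(.445,-.05,.22,-90)
print(ctrl.get_obs()['opening'])"
```

```text
at 12.0 [0.4444 0.1728 0.2164] [-180.     0.   -89.9] F [ 1.3 -0.5  0.2] | trans [222.8  -0.3  -3.8] rot [-0.01  0.01  0.01]
0.038113604694213134
```

>>> {"op": "arm_command", "data": {"steps": [{"translation": [48, 0, 0], "rotation": [0, 0, 0], "claw": 30}, {"translation": [96, 0, 0], "rotation": [0, 0, 0], "claw": 30}, {"translation": [144, 0, 0], "rotation": [0, 0, 0], "claw": 30}, {"translation": [192, 0, 0], "rotation": [0, 0, 0], "claw": 30}, {"translation": [240, 0, 0], "rotation": [0, 0, 0], "claw": 30}]}}

```text
clock: 12.5
tool_pos: [0.4446, -0.0678, 0.2164]
orientation: [-180.0, 0.0, -90.0]
force: [1.2, 0.1, -0.8]
opening: 0.0377
gripper_force: 30.0
```

>>> {"op": "arm_command", "data": {"steps": [{"translation": [48, -4, 0], "rotation": [0, 0, 0], "claw": 30}, {"translation": [96, -8, 0], "rotation": [0, 0, 0], "claw": 30}, {"translation": [144, -12, 10], "rotation": [0, 0, 0], "claw": 30}, {"translation": [185, -18, 25], "rotation": [0, 0, 0], "claw": 30}, {"translation": [210, -23, 40], "rotation": [0, 0, 0], "claw": 30}]}}

```text
clock: 13.0
tool_pos: [0.4678, -0.2788, 0.1754]
orientation: [-180.0, -0.0, -90.1]
force: [-0.1, 1.3, -0.3]
opening: 0.0384
gripper_force: 30.0
```

>>> {"op": "arm_command", "data": {"steps": [{"translation": [0, 0, 0], "rotation": [0, 0, 0], "claw": 30}, {"translation": [0, 0, 0], "rotation": [0, 0, 0], "claw": 30}]}}

```text
clock: 13.2
tool_pos: [0.4674, -0.2765, 0.1753]
orientation: [179.9, 0.0, -90.1]
force: [-0.6, 0.2, 0.1]
opening: 0.0382
gripper_force: 30.0
```

```bash
python3 -c "
from jar import *
p,d,c=shot('wrist','w4.png')
print(proj(c,[.4674,-.3232,.041]))
go(.4674,-.3232,.12,-90)
print(ctrl.get_obs()['opening'])"
```

```text
[258.74369549 125.40154812]
at 13.25 [ 0.4677 -0.276   0.176 ] [180.    0.  -90.1] F [ 0.2  0.4 -0.1] | trans [47.2  0.3 56. ] rot [ 0.01  0.   -0.01]
0.03827443354815574
```

View pics/w4.png

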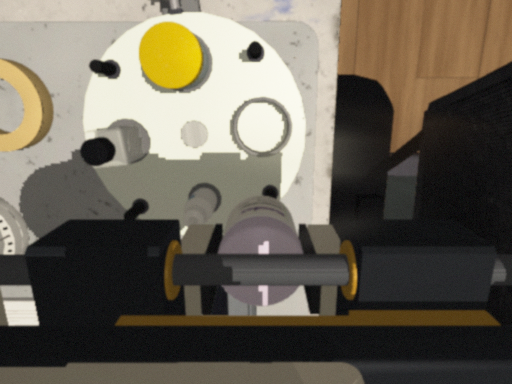

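The wrist view shows the empty ring at (262,126), with the jar held between the fingers and its underside front edge at about (262,197). I measure both from depth.

```bash
python3 - <<'E'
from jar import *
p,d,c=load("wrist")
lid(c,d,.047,.467,-.323,r=.034,tol=.004)
v,u=np.mgrid[0:384,0:512]; q=np.stack([u,v,np.ones_like(u)],-1)@np.linalg.inv(c[0]).T*d[...,None]@c[1].T+c[2]
for vv in range(190,222,4):
    s=[(uu,q[vv,uu].round(3).tolist()) for uu in range(215,310) if .13<q[vv,uu,2]<.22]
    if s: print(vv,len(s),s[0],s[len(s)//2],s[-1])
# plate ring dark contour fit
g=cv2.cvtColor(p,cv2.COLOR_RGB2GRAY)[85:165,215:310]; print(np.percentile(g,[5,25,50,90]))
m=(g<150).astype(np.uint8); n,l,s,ce=cv2.connectedComponentsWithStats(m)
for i in range(1,n):
    if s[i,4]>60: print(s[i],ce[i]+[215,85]); 
E
```

```text
762 circle [ 0.4648 -0.3231  0.047 ] 30.292396545410156 centroid [ 0.4644 -0.323   0.047 ] px 261.869873046875 126.13013458251953 z 0.0466810570124753
198 29 (247, [0.474, -0.294, 0.16]) (261, [0.466, -0.296, 0.166]) (275, [0.458, -0.294, 0.16])
202 43 (240, [0.477, -0.292, 0.161]) (261, [0.466, -0.295, 0.171]) (282, [0.455, -0.292, 0.16])
206 51 (235, [0.48, -0.29, 0.16]) (260, [0.467, -0.296, 0.179]) (285, [0.453, -0.29, 0.161])
210 58 (232, [0.482, -0.287, 0.16]) (261, [0.466, -0.296, 0.185]) (289, [0.451, -0.286, 0.158])
214 62 (230, [0.483, -0.286, 0.164]) (261, [0.466, -0.296, 0.189]) (291, [0.45, -0.285, 0.159])
218 64 (228, [0.484, -0.284, 0.163]) (260, [0.467, -0.296, 0.196]) (292, [0.45, -0.285, 0.166])
[129. 195. 242. 247.]
[   0   13   75   67 1343] [254.83246463 142.11764706]
```

>>> {"op": "arm_command", "data": {"steps": [{"translation": [5, 1, 30], "rotation": [0, 0, 0], "claw": 30}, {"translation": [10, 2, 60], "rotation": [0, 0, 0], "claw": 30}, {"translation": [14, 2, 76], "rotation": [0, 0, 0], "claw": 30}, {"translation": [14, 2, 76], "rotation": [0, 0, 0], "claw": 30}, {"translation": [14, 2, 76], "rotation": [0, 0, 0], "claw": 30}]}}

```text
clock: 13.75
tool_pos: [0.4667, -0.2895, 0.1012]
orientation: [-179.9, -0.0, -90.0]
force: [-0.6, 0.3, 0.2]
opening: 0.0379
gripper_force: 30.0
```

```bash
python3 - <<'E'
from jar import *
p,d,c=shot("wrist","w5.png")
lid(c,d,.047,.465,-.323,r=.034,tol=.004)
v,u=np.mgrid[0:384,0:512]; q=np.stack([u,v,np.ones_like(u)],-1)@np.linalg.inv(c[0]).T*d[...,None]@c[1].T+c[2]
m=(abs(q[...,2]-.047)<.004)&(np.hypot(q[...,0]-.465,q[...,1]+.323)<.034); print(q[m].min(0),q[m].max(0))
o=ctrl.get_obs()["tool_pos"]
m=(q[...,2]>o[2]-.022)&(q[...,2]<o[2]+.025)&(abs(q[...,0]-.465)<.03)&(u>215)&(u<310)&(v>150)&(v<220)
print(q[m].min(0),q[m].max(0),m.sum())
go(.465,-.323,.075,-90)
E
```

```text
1316 circle [ 0.4645 -0.3231  0.047 ] 39.32752990722656 centroid [ 0.4645 -0.323   0.047 ] px 262.41412353515625 156.42637634277344 z 0.046635718459092076
[ 0.43948921 -0.34731271  0.04301094] [ 0.48937736 -0.29759549  0.04923865]
[ 0.4483378  -0.30931688  0.08241233] [ 0.48331632 -0.29645537  0.12346155] 1201
at 13.8 [ 0.4671 -0.2896  0.1017] [-179.9   -0.   -90. ] F [-0.4  0.5 -0.3] | trans [33.4  2.2 26.7] rot [-0.02 -0.01  0.01]
```

>>> {"op": "arm_command", "data": {"steps": [{"translation": [12, 1, 5], "rotation": [0, 0, 0], "claw": 30}, {"translation": [24, 2, 12], "rotation": [0, 0, 0], "claw": 30}, {"translation": [33, 2, 22], "rotation": [0, 0, 0], "claw": 30}, {"translation": [33, 2, 26], "rotation": [0, 0, 0], "claw": 30}, {"translation": [33, 2, 26], "rotation": [0, 0, 0], "claw": 30}]}}

```text
clock: 14.3
tool_pos: [0.463, -0.3232, 0.0728]
orientation: [179.9, 0.0, -90.1]
force: [-0.3, 0.3, -0.9]
opening: 0.0381
gripper_force: 30.0
```

```bash
python3 - <<'E'
from jar import *
go(.465,-.323,.0548,-90)
p,d,c=shot("wrist","w6.png"); o=ctrl.get_obs()["tool_pos"]
go(.465,-.323,.0548,-90)
v,u=np.mgrid[0:384,0:512]; q=np.stack([u,v,np.ones_like(u)],-1)@np.linalg.inv(c[0]).T*d[...,None]@c[1].T+c[2]
m=(q[...,2]>o[2]-.022)&(q[...,2]<o[2]+.025)&(u>215)&(u<310)&(v>150)&(v<222)
print("jar",q[m].min(0),q[m].max(0),m.sum())
m=(abs(q[...,2]-.047)<.004)&(np.hypot(q[...,0]-.4645,q[...,1]+.323)<.034)&(v<222); print("ring",q[m].min(0),q[m].max(0))
E
```

```text
at 14.3 [ 0.463  -0.3232  0.0728] [179.9   0.  -90.1] F [-0.3  0.3 -0.9] | trans [-0.2 -2.  18. ] rot [ 0.02  0.01 -0.02]
at 14.35 [ 0.4635 -0.3231  0.0734] [179.9   0.  -90.1] F [-0.1  0.2 -0.7] | trans [-0.1 -1.6 18.6] rot [ 0.02  0.   -0.01]
jar [ 0.44448744 -0.34295194  0.0542052 ] [ 0.48005832 -0.32909348  0.09758501] 1335
ring [ 0.4392507  -0.34779432  0.0430043 ] [ 0.48926824 -0.32223587  0.04874061]
```

View pics/w6.png

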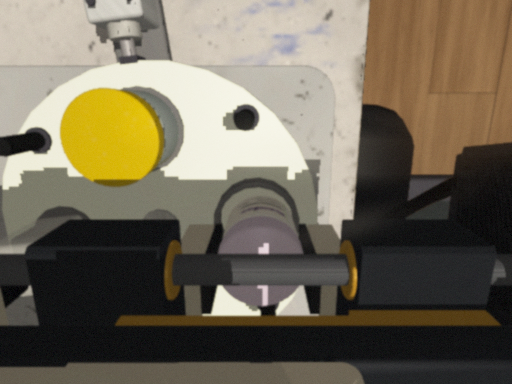

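The wrist view shows the jar directly over the ring (262,215), and depth says it needs about +1.8 mm in x and +1 mm in y. I correct and lower slowly.

>>> {"op": "arm_command", "data": {"steps": [{"translation": [-1, -1.8, 0], "rotation": [0, 0, 0], "claw": 30}, {"translation": [-1, -1.8, 2], "rotation": [0, 0, 0], "claw": 30}, {"translation": [-1, -1.8, 4], "rotation": [0, 0, 0], "claw": 30}, {"translation": [-1, -1.8, 6], "rotation": [0, 0, 0], "claw": 30}]}}

```text
clock: 14.75
tool_pos: [0.4659, -0.3218, 0.0681]
orientation: [-180.0, -0.0, -90.0]
force: [-0.1, 0.3, -2.0]
opening: 0.0382
gripper_force: 30.0
```

```bash
python3 -c "
from jar import *
go(.465,-.323,.0548,-90)"
```

```text
at 14.75 [ 0.4659 -0.3218  0.0681] [-180.   -0.  -90.] F [-0.1  0.3 -2. ] | trans [ 1.2  1.  13.3] rot [-0. -0. -0.]
```

>>> {"op": "arm_command", "data": {"steps": [{"translation": [0.3, 0.3, 2], "rotation": [0, 0, 0], "claw": 30}, {"translation": [0.3, 0.3, 4], "rotation": [0, 0, 0], "claw": 30}, {"translation": [0.3, 0.3, 6], "rotation": [0, 0, 0], "claw": 30}]}}

```text
clock: 15.05
tool_pos: [0.4655, -0.3223, 0.062]
orientation: [180.0, 0.0, -90.0]
force: [-0.8, -0.1, -1.6]
opening: 0.038
gripper_force: 30.0
```

>>> {"op": "arm_command", "data": {"steps": [{"translation": [0, 0, 1.5], "rotation": [0, 0, 0], "claw": 30}, {"translation": [0, 0, 3], "rotation": [0, 0, 0], "claw": 30}, {"translation": [0, 0, 4.5], "rotation": [0, 0, 0], "claw": 30}, {"translation": [0, 0, 5], "rotation": [0, 0, 0], "claw": 30}]}}

```text
clock: 15.45
tool_pos: [0.4654, -0.3223, 0.0569]
orientation: [180.0, 0.0, -90.0]
force: [-0.8, -0.8, -0.3]
opening: 0.0382
gripper_force: 30.0
```

>>> {"op": "arm_command", "data": {"steps": [{"translation": [0, 0, 0.7], "rotation": [0, 0, 0], "claw": 30}, {"translation": [0, 0, 1.4], "rotation": [0, 0, 0], "claw": 30}, {"translation": [0, 0, 2], "rotation": [0, 0, 0], "claw": 30}, {"translation": [0, 0, 2], "rotation": [0, 0, 0], "claw": 30}]}}

```text
clock: 15.85
tool_pos: [0.4654, -0.3223, 0.0551]
orientation: [180.0, 0.0, -90.0]
force: [-0.1, -0.5, -0.9]
opening: 0.038
gripper_force: 30.0
```

>>> {"op": "arm_command", "data": {"steps": [{"translation": [0, 0, 0.5], "rotation": [0, 0, 0], "claw": 30}, {"translation": [0, 0, 1], "rotation": [0, 0, 0], "claw": 30}, {"translation": [0, 0, 1.5], "rotation": [0, 0, 0], "claw": 30}]}}

```text
clock: 16.15
tool_pos: [0.4656, -0.3226, 0.0548]
orientation: [-180.0, -0.0, -90.0]
force: [-3.2, 2.1, 13.8]
opening: 0.0386
gripper_force: 30.0
```

It has touched down at 14 N. I ease off slightly, open a little and retreat straight up.

>>> {"op": "arm_command", "data": {"steps": [{"translation": [0, 0, -0.8], "rotation": [0, 0, 0], "claw": 38}, {"translation": [0, 0, -0.8], "rotation": [0, 0, 0], "claw": 50}, {"translation": [0, 0, -0.8], "rotation": [0, 0, 0], "claw": 50}, {"translation": [0, 0, -0.8], "rotation": [0, 0, 0], "claw": 50}, {"translation": [0, 0, -0.8], "rotation": [0, 0, 0], "claw": 50}]}}

```text
clock: 16.65
tool_pos: [0.4655, -0.3223, 0.0543]
orientation: [180.0, 0.0, -90.0]
force: [0.1, -0.5, -0.8]
opening: 0.0498
gripper_force: 0.0
```

>>> {"op": "arm_command", "data": {"steps": [{"translation": [0, 0, -10], "rotation": [0, 0, 0], "claw": 50}, {"translation": [0, 0, -25], "rotation": [0, 0, 0], "claw": 50}, {"translation": [0, 0, -50], "rotation": [0, 0, 0], "claw": 50}, {"translation": [-10, 0, -85], "rotation": [0, 0, 0], "claw": 50}, {"translation": [-45, 0, -120], "rotation": [0, 0, 0], "claw": 50}]}}

```text
clock: 17.15
tool_pos: [0.4654, -0.2784, 0.1759]
orientation: [180.0, -0.0, -90.2]
force: [1.4, 0.4, 0.9]
opening: 0.0497
gripper_force: 0.0
```

>>> {"op": "arm_command", "data": {"steps": [{"translation": [-10, 0, 0], "rotation": [0, 0, 0], "claw": 50}, {"translation": [-10, 0, 0], "rotation": [0, 0, 0], "claw": 50}, {"translation": [-10, 0, 0], "rotation": [0, 0, 0], "claw": 50}]}}

```text
clock: 17.45
tool_pos: [0.4654, -0.2671, 0.1746]
orientation: [-180.0, 0.0, -90.0]
force: [-0.2, -0.5, -1.0]
opening: 0.0501
gripper_force: 0.0
```

```bash
python3 - <<'E'
from jar import *
p,d,c=shot("wrist","w7.png")
lid(c,d,.084,.465,-.323,r=.03,tol=.004)
lid(c,d,.047,.465,-.323,r=.034,tol=.004)
E
```

```text
2206 circle [ 0.4644 -0.323   0.084 ] 26.75668716430664 centroid [ 0.4644 -0.323   0.084 ] px 260.4437255859375 117.63420104980469 z 0.08391039648989942
591 circle [ 0.4644 -0.3232  0.047 ] 30.84261131286621 centroid [ 0.4641 -0.3283  0.047 ] px 260.3226013183594 114.72608947753906 z 0.04666509469077057
```

View pics/w7.png

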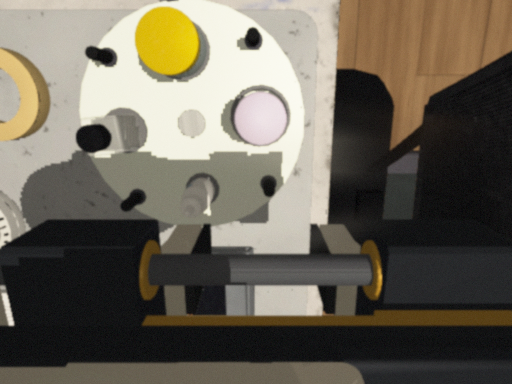

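The jar stands in the ring at (260,118), with its lid top at z = 0.084 (35 + 49 mm), and centred within 1 mm. The plate is where it locked, and the arm is clear.

```bash
python3 -c "
from h import *
print(ctrl.close_job())"
```

```text
the job is handed in; nothing more can be done
None
```

I handed the job in at about 17.5 s: the carousel stopped dead with the pocket facing front (I judged the pin in by the push force holding at 9 N), and the small jar stands in the pocket, its lid at the right height and centred within about 1 mm.

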